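# Sort stray bench items into two trays, like with like

### The job

Three things have been left lying about between you and the two identical grey trays: a felt marker, a small square white bottle and a small white screw-cap vial. Sort them like with like: lay the marker flat in the tray that already holds a marker, and stand the bottle and the vial upright on the floor of the tray that already holds a bottle. What is in the trays already must stay there, the bottle in its tray still standing, and the tape, stir bar, petri dish, forceps and everything else on the bench stay where they are.

Things in the scene. Friction and masses are not known exactly. Their poses are not given: they have to be found in the camera images.
- pen_tray: open grey plastic bench tray, 180 x 140 mm outside (long along its x), 32 mm high, walls and floor 4 mm thick (inside 172 x 132 mm, 28 mm deep), a 9 mm lug at mid-length of each short end; fixed to the bench; origin at the centre of its underside, x along its length, z up. The other tray looks the same; this one already holds a marker.
- bottle_tray: open grey plastic bench tray, 180 x 140 mm outside (long along its x), 32 mm high, walls and floor 4 mm thick (inside 172 x 132 mm, 28 mm deep), a 9 mm lug at mid-length of each short end; fixed to the bench; origin at the centre of its underside, x along its length, z up. The other tray looks the same; this one already holds a square white bottle.
- stray_marker: felt marker to be sorted, white barrel with a blue cap, lying on the bench. 13 x 135 x 13 mm, about 12 g, grasped across its 13 mm thick barrel; origin at mid-length on the underside, y along its length, z up as it lies at the start. 
- stray_bottle: bottle to be sorted, standing on the bench: square white polyethylene bottle with a closed round cap, 55 x 55 mm body up to 39 mm high, 39 mm wide ribbed cap from 34 to 44 mm height; about 70 g; origin at the centre of its underside, z up. 
- stray_vial: small white screw-cap vial to be sorted, standing on the bench: 26 mm high, body 16 mm in diameter, cap 18 mm in diameter from 20 to 26 mm height; about 15 g; origin at the centre of its underside, z up.
- tray_marker: felt marker already in the pen tray, white barrel with a black cap, near one long side. 13 x 135 x 13 mm, about 12 g, grasped across its 13 mm thick barrel; origin at mid-length on the underside, y along its length, z up as it lies at the start. 
- tray_bottle: bottle already standing in the bottle tray near its far (+x) end: square white polyethylene bottle with a closed round cap, 55 x 55 mm body up to 39 mm high, 39 mm wide ribbed cap from 34 to 44 mm height; about 70 g; origin at the centre of its underside, z up. 
- roll_of_tape: bystander: cream roll of tape lying flat, 61 mm across, 25 mm high; origin at the centre of its underside.
- bar: bystander: white stir bar, 8 x 25 x 8 mm, lying along its y; origin at the centre of its underside.
- dish: bystander: petri dish, 61 mm across, 14 mm high; origin at the centre of its underside.
- tweezers: bystander: steel forceps, 17 x 118 x 8 mm, along its y; origin at the centre of its underside.
Mind the look-alikes: they are no part of the job. What is shaped like the stray_bottle but green is not meant.

How it is judged:
By the outcome, as a careful person would: the job done as asked, in the order asked, and still so for the second after the job is handed in, with the robot touching nothing.
It also fails if it takes over 72 s, if anything falls off the work surface, if the arm or the gripper's body presses on something with over 40 N, if the wrist force passes 120 N, or if a joint passes its speed limit or range.

### The arm

A 6-joint arm with a two-finger parallel gripper is mounted at the origin on a cart in front of the work surface, level with it; the furniture and walls round the work are solid. World frame = base frame: x ahead of the robot, y to its left, z up, the work surface at z = 0. Lengths are in mm, angles in rad, forces in N, time in s.
With the tool pointing down it reaches from about 350 to 875 mm from the base axis. Payload 4.2 kg.
Tool frame: the origin (TCP) lies on the mounting face of the last link; the fingertips stand 173 mm ahead of it and the grasp point (between the pads) lies 155 mm ahead of it; z points along the fingers, y is the line along which they close (so a half turn about z gives the same grasp; the last joint's range is limited). The gripper opens to 85 mm and grips with 20 to 120 N. Pads are 22 mm wide; open, the fingers measure 114 mm over their backs; the gripper's body (76 mm by 85 mm) begins 54 mm behind the grasp point. The pads swing forward as they close: fully open they stand 13 mm farther back than shut.
Start: joints at [-0.964, 0.385, 0.008, 0, -1.194, -0.259], TCP at [213.034, -587.551, 404.712] pointing down, gripper open.
Joint ranges: [-3.14, 3.14], [-1.21, 2.06], [-1.07, 1.41], [-3.16, 2.05], [-2.99, -0.16], [-3.1, 3.1]. Speed limits (rad/s): [2.79, 2.79, 3.14, 3.14, 3.14, 3.14].

### API

Orientations are given as a unit quaternion [x, y, z, w].
In Python, from bench import arm gives the robot as it stands. The module is installed in compiled form; this text tells all that it offers.
- The arm moves only by the tool move_arm, never from a script. Its arguments are lists of equal length, an entry for each row: "fingers": the finger opening in mm, from 0 to 85.4; "travel": the shift along the tool's x, y, z in mm, a list of three; "dr": the turn, a rotation vector about the tool's x, y, z in rad, a list of three. A call has 1 to 10 rows; each row is the pose to reach, as a shift and turn from the pose commanded when the call began, along the tool's axes at that moment; what a row does not reach only later rows make up. A row lasts 1/10 s, in which the tool goes at most 50 mm and 8.59 degrees, less where a joint would pass 70% of its speed; a pose out of reach is approached as far as the arm can. A call with a gripper value outside its range is refused whole. The fingers move at their own pace and stop on an object; the grip force is fixed at half the most. Time passes only in rows, so rows that repeat a pose let the fingers close. It gives the time, the measured TCP pose, the force, the opening and the grip force at its end, in the units of the state.
- arm.read_state(): the state, without advancing time (a new reading comes with each control period).
- arm.get_image(name): name is "side" or "top" or "wrist"; returns the picture (400x640x3 uint8, red, green, blue); there is no depth.
- arm.camera_model(name): a dict with "intrinsics" (3x3 intrinsics, pixels), "pose" (4x4, takes a point from camera to world coordinates). Camera axes: x right, y up, looking along -z (the intrinsics and any distortion apply to the point x, -y, -z); pixel columns grow to the right and rows downward; lengths in mm; the calibration is good to about 2 mm. A picture is of the moment at which its call begins: read the wrist's pose just before it. camera_model takes no time and is no camera call; for the wrist camera it gives the pose at the moment of the call.
- arm.job_done(): hands the job in; it is judged then, once.
The state is a dict: "clock": time; "joints": joint angles; "joint_vel": joint speeds; "joint_efforts": joint torques, N m; "position": TCP position; "ee_rot": TCP orientation; "contact_force": force on the tool from outside, world axes, zero at the start; "wrist_torque": the same for the moment, N m; "gripper_width": finger opening in mm; "grasp_force": force on a finger pad.
Only numpy, scipy, OpenCV 4.12 (cv2) and the standard library are available. Lean on these libraries where they do the work, as an engineer would, in place of code of your own. Each camera call takes 0.05 s, during which the arm holds its last target. There are 200 camera calls.

## Working session

There is one attempt and no reset: what is moved stays moved. The work goes in short steps, Python scripts to look and compute and a tool call to move; the robot and the scene stay as the last step left them, time stands still between calls to the robot, and variables do not carry over. Pictures are saved under pics/ and viewed, at most 12 in all, crops included, and the job is handed in when it is done.

Besides the shell and the picture viewer there is one more tool, called after "Emit:" by a JSON object that holds its "api" and its "payload", one argument or row to a line. move_arm: Moves the arm, as the interface text tells. Its arguments: {"type":"object","properties":{"fingers":{"type":"array","items":{"type":"number"}},"travel":{"type":"array","items":{"type":"array","items":{"type":"number"}}},"dr":{"type":"array","items":{"type":"array","items":{"type":"number"}}}},"required":["fingers","travel","dr"]}

```bash
mkdir -p pics; cat > h.py <<'E'
import numpy as np, cv2
from bench import arm
def snap(name,fn):
    m=arm.camera_model(name); im=arm.get_image(name)
    cv2.imwrite('pics/'+fn,im[:,:,::-1]); return im,m
def px2w(m,u,v,z):
    K=np.array(m['intrinsics']);T=np.array(m['pose'])
    d=np.linalg.inv(K)@[u,v,1]; d=T[:3,:3]@[d[0],-d[1],-d[2]]; c=T[:3,3]
    return c+d*(z-c[2])/d[2]
def w2px(m,p):
    K=np.array(m['intrinsics']);T=np.array(m['pose'])
    q=T[:3,:3].T@(np.array(p)-T[:3,3]); q=K@[q[0],-q[1],-q[2]]; return q[:2]/q[2]
E
python3 - <<'E'
from h import *
np.set_printoptions(suppress=True,precision=3)
for n in ('top','side'):
    im,m=snap(n,n+'0.png'); 
    print(n,m)
    import json; json.dump({k:np.array(v).tolist() for k,v in m.items()},open(n+'.json','w'))
s=arm.read_state(); print(s)
E
```

```text
top {'intrinsics': array([[489.481,   0.   , 317.788],
       [  0.   , 489.481, 209.336],
       [  0.   ,   0.   ,   1.   ]]), 'pose': array([[   0.03 ,    0.995,   -0.096,  294.234],
       [  -1.   ,    0.031,    0.004,  -66.279],
       [   0.007,    0.096,    0.995, 1613.924],
       [   0.   ,    0.   ,    0.   ,    1.   ]])}
side {'intrinsics': array([[446.671,   0.   , 313.921],
       [  0.   , 446.671, 193.396],
       [  0.   ,   0.   ,   1.   ]]), 'pose': array([[    0.913,     0.17 ,    -0.372,  -144.814],
       [   -0.409,     0.396,    -0.822, -1354.   ],
       [    0.008,     0.902,     0.431,   700.434],
       [    0.   ,     0.   ,     0.   ,     1.   ]])}
{'clock': 0.1, 'joints': array([-0.964,  0.385,  0.007, -0.   , -1.194, -0.259]), 'joint_vel': array([-0.001, -0.001,  0.003,  0.003,  0.001, -0.001]), 'joint_efforts': array([  0.   , -39.332,  18.893,   4.198,  -0.003,   0.   ]), 'position': array([ 213.006, -587.39 ,  403.743]), 'ee_rot': array([-0.173,  0.985,  0.001, -0.   ]), 'contact_force': array([ 0.482, -0.104, -0.15 ]), 'wrist_torque': array([ 0.032, -0.001, -0.022]), 'grasp_force': 0.0, 'gripper_width': 85.24964259780634}
```

View pics/top0.png

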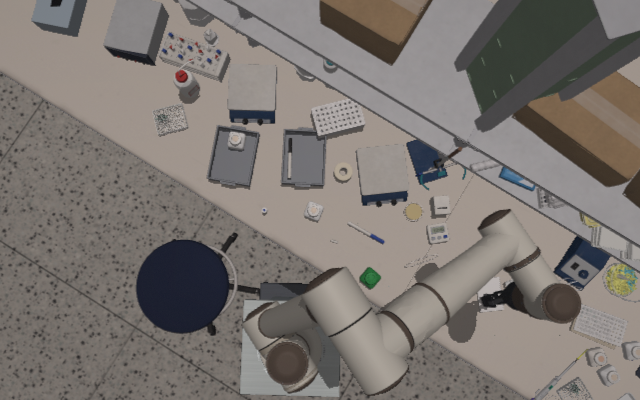

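View pics/side0.png

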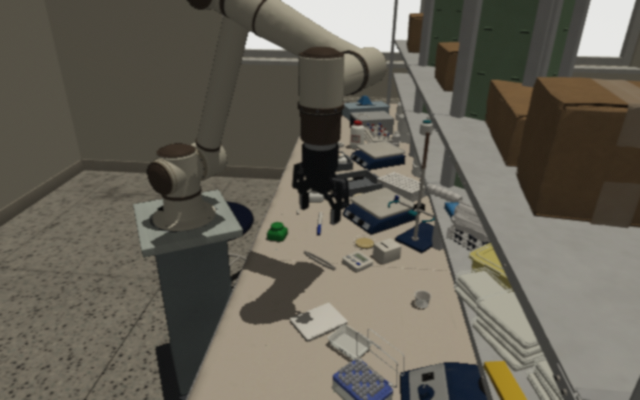

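Candidates in the top view:
- **Bottle:** white square one at (313,211). The green one at (370,278) is a look-alike, and the one at (235,140) is already in its tray.
- **Vial:** (264,211). The stir bar at (334,241) is not it.
- **Marker:** white and blue one at (366,233). The one at (290,158) is already in its tray.

The side view is mostly blocked by the gripper, so I'll use a close crop of the top view.

```bash
python3 - <<'E'
from h import *
im=cv2.imread('pics/top0.png'); c=im[115:265,200:400]
cv2.imwrite('pics/crop1.png',cv2.resize(c,None,fx=4,fy=4,interpolation=cv2.INTER_CUBIC))
E
```

```text
(no output)
```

View pics/crop1.png

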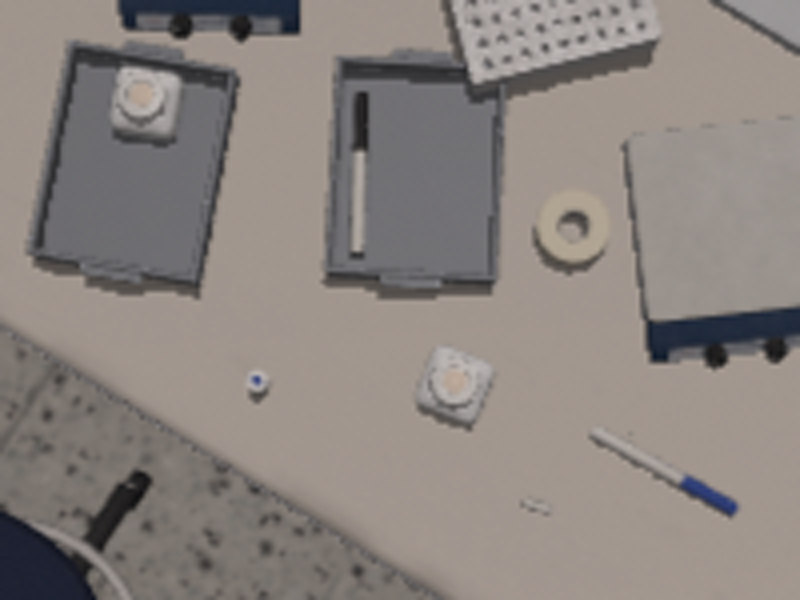

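The crop shows:
- Stray bottle: cap at (455,382), body corners (417,395), (440,347), (494,378) and (470,427).
- Vial: (259,380).
- Marker: white end (593,432), blue end (735,509).
- Bottle tray: rim corners (70,42), (237,68), (198,292) and (32,252).
- Pen tray: rim corners (337,57), (505,80), (495,285) and (325,280), with its marker along the left side at X≈358.

The choices match the description.

```bash
cat >> h.py <<'E'
import json
from scipy.spatial.transform import Rotation as R
def top(): return json.load(open('top.json'))
E
python3 - <<'E'
from h import *
np.set_printoptions(suppress=True,precision=1)
m=top()
P={'bcap':(455,382,44),'b1':(417,395,37),'b2':(440,347,37),'b3':(494,378,37),'b4':(470,427,37),'vial':(258,381,26),'mw':(593,432,6.5),'mb':(735,509,6.5),
'BT1':(70,42,32),'BT2':(237,68,32),'BT3':(198,292,32),'BT4':(32,252,32),'PT1':(337,57,32),'PT2':(505,80,32),'PT3':(495,283,32),'PT4':(325,280,32),
'tbcap':(142,96,44),'tmk':(361,93,10),'tmw':(358,255,10),'bar':(537,506,5),'tape':(572,230,25),'rackcorner':(475,85,40),'edge1':(0,325,0),'edge2':(440,598,0)}
for k,(X,Y,z) in P.items(): print(k,px2w(m,200+X/4-.4,115+Y/4-.4,z)[:2])
s=arm.read_state();
print(R.from_quat(s['ee_rot']).as_matrix())
print('side'); 
w=arm.camera_model('wrist'); 
T=np.eye(4);T[:3,:3]=R.from_quat(s['ee_rot']).as_matrix();T[:3,3]=s['position']
print(np.linalg.inv(T)@np.array(w['pose'])); print(w['intrinsics'])
E
```

```text
bcap [442.9 -58.4]
b1 [432.1 -28. ]
b2 [471.7 -45.4]
b3 [447.8 -89.9]
b4 [407.5 -71.6]
vial [440.5 102. ]
mw [ 408.6 -173. ]
mb [ 348.9 -291.1]
BT1 [715.7 267.5]
BT2 [698.2 129.1]
BT3 [511.2 153.1]
BT4 [539.9 289.7]
PT1 [710.1  47.2]
PT2 [695.1 -91.8]
PT3 [526.1 -88.5]
PT4 [524.3  50.1]
tbcap [669.4 204.1]
tmk [685.8  27.6]
tmw [549.2  25.2]
bar [ 346.5 -128.7]
tape [ 573.1 -150.6]
rackcorner [688.2 -67.2]
edge1 [482.9 320.2]
edge2 [269.  -51.4]
[[-0.9 -0.3 -0. ]
 [-0.3  0.9  0. ]
 [ 0.   0.  -1. ]]
side
[[ 0.   1.   0.3 76.9]
 [ 1.  -0.  -0.  -0.1]
 [-0.   0.3 -1.  30.1]
 [ 0.   0.   0.   1. ]]
[[350.4   0.  321.7]
 [  0.  350.4 200.7]
 [  0.    0.    1. ]]
```

```bash
cat >> h.py <<'E'
def plan(p,psi):
    "target TCP position, yaw of the closing axis (deg, mod 180), pointing down"
    s=arm.read_state(); Rc=R.from_quat(s['ee_rot']); best=None
    for a in (psi,psi+180):
        a=np.radians(a); y=np.array([np.cos(a),np.sin(a),0]); z=np.array([0,0,-1.])
        v=(Rc.inv()*R.from_matrix(np.c_[np.cross(y,z),y,z])).as_rotvec()
        if best is None or np.linalg.norm(v)<np.linalg.norm(best): best=v
    t=Rc.inv().apply(np.array(p)-s['position'])
    print('clock',round(s['clock'],2),'pos',s['position'].round(1),'travel',t.round(1),'dr',best.round(3),'rows',round(max(np.linalg.norm(t)/50,np.degrees(np.linalg.norm(best))/8.59),1),'j6',s['joints'].round(2),'w',round(s['gripper_width'],1),'gf',s['grasp_force'],'F',np.array(s['contact_force']).round(1))
E
python3 -c "
from h import *
plan((379,-232,340),153.2)"
```

```text
clock 0.1 pos [ 213.  -587.4  403.7] travel [-277.2  277.4   64.2] dr [ 0.002  0.001 -0.755] rows 7.9 j6 [-0.96  0.39  0.01 -0.   -1.19 -0.26] w 85.2 gf 0.0 F [ 0.5 -0.1 -0.1]
```

Emit:
{"api": "move_arm", "payload": {
  "fingers": [40,40,40,40,40,40,40,40,40,40],
  "travel": [
    [-277,277,64],
    [-277,277,64],
    [-277,277,64],
    [-277,277,64],
    [-277,277,64],
    [-277,277,64],
    [-277,277,64],
    [-277,277,64],
    [-277,277,64],
    [-277,277,64]
  ],
  "dr": [
    [0,0,-0.755],
    [0,0,-0.755],
    [0,0,-0.755],
    [0,0,-0.755],
    [0,0,-0.755],
    [0,0,-0.755],
    [0,0,-0.755],
    [0,0,-0.755],
    [0,0,-0.755],
    [0,0,-0.755]
  ]
}}

```text
clock: 1.1
position: [379.4, -231.7, 340.5]
ee_rot: [-0.525, 0.851, 0.0, -0.0]
contact_force: [-0.6, 0.1, 0.8]
gripper_width: 40.2
grasp_force: 0.0
```

```bash
python3 - <<'E'
from h import *
import json
plan((379,-232,176),153.2)
im,m=snap('wrist','w1.png'); json.dump({k:np.array(v).tolist() for k,v in m.items()},open('w1.json','w'))
print(w2px(m,(408.6,-173,6.5)),w2px(m,(348.9,-291,6.5)))
E
```

```text
clock 1.1 pos [ 379.4 -231.7  340.5] travel [4.000e-01 1.000e-01 1.645e+02] dr [ 0.001 -0.     0.003] rows 3.3 j6 [-0.18  0.14 -0.51 -0.   -0.92 -0.28] w 40.2 gf 0.0 F [-0.6  0.1  0.8]
[322.15312332 246.96677629] [322.82340116 102.49269338]
```

View pics/w1.png

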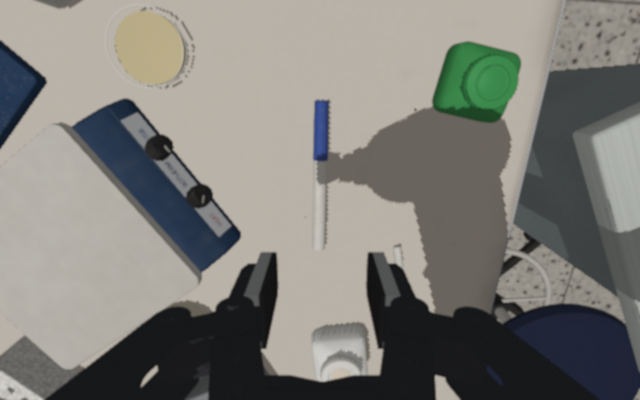

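The marker runs from (321,99) to (319,250) in the wrist view, centred between the fingers and within about 3 px of the prediction. The box at left is clear of the gripper. Descending.

Emit:
{"api": "move_arm", "payload": {
  "fingers": [40,40,40,40,40,40,40,10,10,10],
  "travel": [
    [0,1,50],
    [0,1,100],
    [0,1,140],
    [0,1,155],
    [0,1,165],
    [0,1,165],
    [0,1,165],
    [0,1,165],
    [0,1,165],
    [0,1,165]
  ],
  "dr": [
    [0,0,0.003],
    [0,0,0.003],
    [0,0,0.003],
    [0,0,0.003],
    [0,0,0.003],
    [0,0,0.003],
    [0,0,0.003],
    [0,0,0.003],
    [0,0,0.003],
    [0,0,0.003]
  ]
}}

```text
clock: 2.15
position: [378.6, -232.4, 177.0]
ee_rot: [-0.523, 0.852, -0.001, 0.001]
contact_force: [-1.0, -0.3, 5.0]
gripper_width: 10.9
grasp_force: 48.4
```

Emit:
{"api": "move_arm", "payload": {
  "fingers": [10,10,10,10,10,10,10,10],
  "travel": [
    [0,0,0],
    [0,0,0],
    [0,0,0],
    [0,0,0],
    [0,0,-20],
    [0,0,-60],
    [0,0,-80],
    [0,0,-80]
  ],
  "dr": [
    [0,0,0],
    [0,0,0],
    [0,0,0],
    [0,0,0],
    [0,0,0],
    [0,0,0],
    [0,0,0],
    [0,0,0]
  ]
}}

```text
clock: 2.95
position: [379.1, -232.4, 259.0]
ee_rot: [-0.523, 0.852, -0.003, 0.003]
contact_force: [-0.1, -0.5, -0.9]
gripper_width: 10.8
grasp_force: 47.9
```

```bash
python3 -c "
from h import *
plan((612,-27,255),89)"
```

```text
clock 2.95 pos [ 379.1 -232.4  259. ] travel [-288.6 -114.6    5.5] dr [-0.006  0.006  1.118] rows 7.5 j6 [-0.18  0.26 -0.62  0.   -0.69 -0.29] w 10.8 gf 47.8659188747406 F [-0.1 -0.5 -0.9]
```

Emit:
{"api": "move_arm", "payload": {
  "fingers": [10,10,10,10,10,10,10,10,10,10],
  "travel": [
    [-10,-5,-40],
    [-40,-15,-55],
    [-290,-115,-45],
    [-290,-115,-45],
    [-290,-115,-45],
    [-290,-115,-45],
    [-290,-115,-45],
    [-290,-115,-45],
    [-290,-115,-45],
    [-290,-115,-45]
  ],
  "dr": [
    [0,0,0.1],
    [0,0,0.2],
    [-0.006,0.006,1.118],
    [-0.006,0.006,1.118],
    [-0.006,0.006,1.118],
    [-0.006,0.006,1.118],
    [-0.006,0.006,1.118],
    [-0.006,0.006,1.118],
    [-0.006,0.006,1.118],
    [-0.006,0.006,1.118]
  ]
}}

```text
clock: 3.95
position: [611.8, -25.8, 299.3]
ee_rot: [0.008, 1.0, 0.001, -0.005]
contact_force: [-0.3, -0.0, -0.1]
gripper_width: 11.0
grasp_force: 47.9
```

```bash
python3 - <<'E'
from h import *
import json
plan((612,-27,182),89)
im,m=snap('wrist','w2.png'); json.dump({k:np.array(v).tolist() for k,v in m.items()},open('w2.json','w'))
E
```

```text
clock 3.95 pos [611.8 -25.8 299.3] travel [ -1.5  -1.4 117.3] dr [ 0.002 -0.011  0.001] rows 2.3 j6 [ 0.22  0.46 -0.16 -0.   -0.97 -1.81] w 11.0 gf 47.899664640426636 F [-0.3 -0.  -0.1]
```

View pics/w2.png

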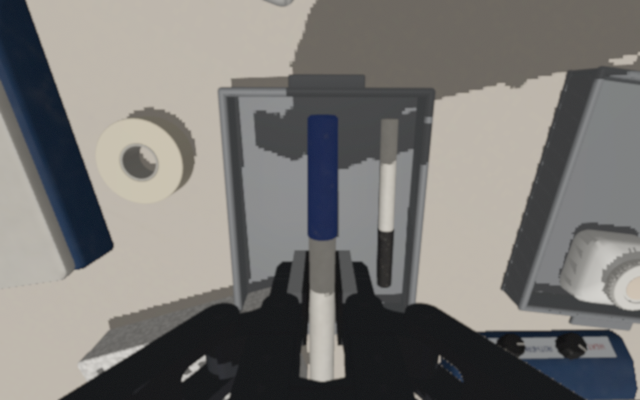

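The held marker (blue end at the top, u≈323) lies parallel to the tray and well clear of the tray marker at u≈387. Lowering it.

Emit:
{"api": "move_arm", "payload": {
  "fingers": [10,10,10,10,10,10,10,30,30,30],
  "travel": [
    [-1,-1,45],
    [-1,-1,85],
    [-1,-1,105],
    [-1,-1,113],
    [-1,-1,117],
    [-1,-1,117],
    [-1,-1,117],
    [-1,-1,117],
    [-1,-1,117],
    [-1,-1,117]
  ],
  "dr": [
    [0,-0.01,0],
    [0,-0.01,0],
    [0,-0.01,0],
    [0,-0.01,0],
    [0,-0.01,0],
    [0,-0.01,0],
    [0,-0.01,0],
    [0,-0.01,0],
    [0,-0.01,0],
    [0,-0.01,0]
  ]
}}

```text
clock: 5.0
position: [612.4, -26.8, 184.3]
ee_rot: [0.009, 1.0, 0.001, 0.002]
contact_force: [0.3, -0.8, 0.2]
gripper_width: 29.9
grasp_force: 0.0
```

Emit:
{"api": "move_arm", "payload": {
  "fingers": [30,30,30,30,30,85],
  "travel": [
    [0,0,0],
    [0,0,-20],
    [0,0,-60],
    [0,0,-110],
    [0,0,-110],
    [0,0,-110]
  ],
  "dr": [
    [0,0,0],
    [0,0,0],
    [0,0,0],
    [0,0,0],
    [0,0,0],
    [0,0,0]
  ]
}}

```text
clock: 5.6
position: [612.1, -26.9, 295.5]
ee_rot: [0.009, 1.0, 0.001, 0.003]
contact_force: [0.0, 0.8, -0.2]
gripper_width: 43.5
grasp_force: 0.0
```

```bash
python3 - <<'E'
from h import *
import json
# bottle edge directions
P=np.array([[432.1,-28],[471.7,-45.4],[447.8,-89.9],[407.5,-71.6]])
for i in range(4):
    d=P[(i+1)%4]-P[i]; print(np.degrees(np.arctan2(d[1],d[0])),np.linalg.norm(d))
print(P.mean(0))
plan((441,-58.5,330),63)
plan((441,-58.5,330),153)
im,m=snap('wrist','w3.png')
E
```

```text
-23.72039557230461 43.25413275052451
-118.23929611726653 50.511978777315775
155.577472211671 44.26036601746535
60.56743155368381 50.06116259137417
[439.775 -58.725]
clock 5.6 pos [612.1 -26.9 295.5] travel [170.3 -34.6 -35.6] dr [0.004 0.005 0.453] rows 3.5 j6 [ 0.22  0.46 -0.17 -0.   -0.94 -1.81] w 43.5 gf 0.0 F [ 0.   0.8 -0.2]
clock 5.6 pos [612.1 -26.9 295.5] travel [170.3 -34.6 -35.6] dr [-1.000e-03  7.000e-03 -1.118e+00] rows 7.5 j6 [ 0.22  0.46 -0.17 -0.   -0.94 -1.81] w 43.5 gf 0.0 F [ 0.   0.8 -0.2]
```

View pics/w3.png

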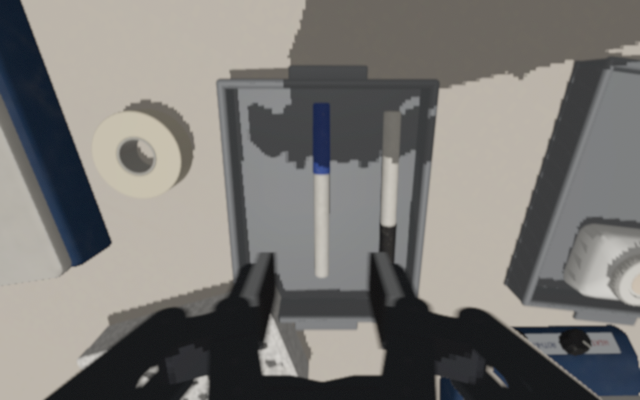

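The marker lies flat in the pen tray at (321,103)–(321,277), beside the tray marker. Next is the bottle.

Emit:
{"api": "move_arm", "payload": {
  "fingers": [85,85,85,85,85,85],
  "travel": [
    [170,-35,-36],
    [170,-35,-36],
    [170,-35,-36],
    [170,-35,-36],
    [170,-35,-36],
    [170,-35,-36]
  ],
  "dr": [
    [0.004,0.005,0.453],
    [0.004,0.005,0.453],
    [0.004,0.005,0.453],
    [0.004,0.005,0.453],
    [0.004,0.005,0.453],
    [0.004,0.005,0.453]
  ]
}}

```text
clock: 6.25
position: [441.0, -59.1, 328.7]
ee_rot: [0.233, 0.972, -0.001, -0.002]
contact_force: [0.7, -0.4, -0.5]
gripper_width: 85.0
grasp_force: 0.0
```

```bash
python3 - <<'E'
from h import *
import json
plan((441,-58.5,179),63)
im,m=snap('wrist','w4.png'); json.dump({k:np.array(v).tolist() for k,v in m.items()},open('w4.json','w'))
c=cv2.imread('pics/w4.png')[40:340,170:470]
cv2.imwrite('pics/w4c.png',cv2.resize(c,None,fx=2,fy=2,interpolation=cv2.INTER_CUBIC))
print(w2px(m,(441,-58.5,44)))
E
```

```text
clock 6.25 pos [441.  -59.1 328.7] travel [ -0.2   0.9 149.7] dr [-0.003 -0.003  0.   ] rows 3.0 j6 [ 0.23  0.16 -0.52  0.   -0.89 -2.28] w 85.0 gf 0.0 F [ 0.7 -0.4 -0.5]
[322.88493166 196.70528305]
```

View pics/w4c.png

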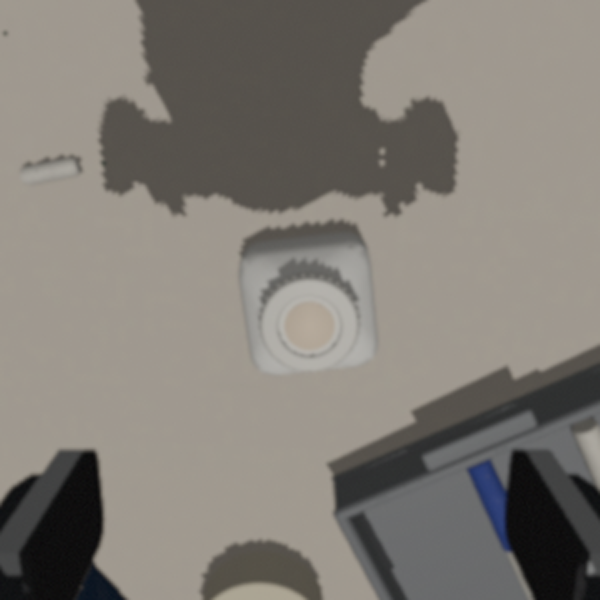

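The bottle's cap is at about (324,201) in the full image, with the body turned about 6° from the tool. I'll correct by a few millimetres and −0.1 rad, then grasp.

Emit:
{"api": "move_arm", "payload": {
  "fingers": [85,85,85,85,85,85,50,50,50,50],
  "travel": [
    [-3,1,45],
    [-3,1,90],
    [-3,1,130],
    [-3,1,150],
    [-3,1,152],
    [-3,1,152],
    [-3,1,152],
    [-3,1,152],
    [-3,1,152],
    [-3,1,152]
  ],
  "dr": [
    [-0.003,-0.003,-0.09],
    [-0.003,-0.003,-0.09],
    [-0.003,-0.003,-0.09],
    [-0.003,-0.003,-0.09],
    [-0.003,-0.003,-0.09],
    [-0.003,-0.003,-0.09],
    [-0.003,-0.003,-0.09],
    [-0.003,-0.003,-0.09],
    [-0.003,-0.003,-0.09],
    [-0.003,-0.003,-0.09]
  ]
}}

```text
clock: 7.3
position: [444.5, -59.5, 178.9]
ee_rot: [0.189, 0.982, 0.001, 0.002]
contact_force: [-0.5, 0.1, 4.3]
gripper_width: 51.6
grasp_force: 62.5
```

Emit:
{"api": "move_arm", "payload": {
  "fingers": [45,45,45,45,45,45,45,45],
  "travel": [
    [0,0,0],
    [0,0,0],
    [0,0,0],
    [0,0,-15],
    [0,0,-50],
    [0,0,-90],
    [0,0,-110],
    [0,0,-110]
  ],
  "dr": [
    [0,0,0],
    [0,0,0],
    [0,0,0],
    [0,0,0],
    [0,0,0],
    [0,0,0],
    [0,0,0],
    [0,0,0]
  ]
}}

```text
clock: 8.1
position: [444.6, -59.5, 291.1]
ee_rot: [0.189, 0.982, 0.002, 0.005]
contact_force: [-0.1, -0.3, -0.3]
gripper_width: 51.9
grasp_force: 63.2
```

```bash
python3 - <<'E'
from h import *
c=np.array([616,210]);a=np.radians(-7.3);ex=np.array([np.cos(a),np.sin(a)]);ey=np.array([-ex[1],ex[0]])
d=np.array([669.4,204.1])-c; print('tray bottle local',d@ex,d@ey)
print('vial target',c+ex*-4+ey*45)
t=c+ex*-48+ey*-15; print('bottle target',t)
plan((*t,300),82.7)
E
```

```text
tray bottle local 53.716844425055534 0.9330728880309325
vial target [617.75032962 255.14350835]
bottle target [566.48309763 201.22068457]
clock 8.1 pos [444.6 -59.5 291.1] travel [-16.4 287.4  -7. ] dr [ 0.005  0.009 -0.253] rows 5.8 j6 [ 0.23  0.21 -0.57 -0.   -0.78 -2.18] w 51.9 gf 63.230297192931175 F [-0.1 -0.3 -0.3]
```

Emit:
{"api": "move_arm", "payload": {
  "fingers": [45,45,45,45,45,45,45,45,45],
  "travel": [
    [-16,287,-7],
    [-16,287,-7],
    [-16,287,-7],
    [-16,287,-7],
    [-16,287,-7],
    [-16,287,-7],
    [-16,287,-7],
    [-16,287,-7],
    [-16,287,-7]
  ],
  "dr": [
    [0.005,0.009,-0.253],
    [0.005,0.009,-0.253],
    [0.005,0.009,-0.253],
    [0.005,0.009,-0.253],
    [0.005,0.009,-0.253],
    [0.005,0.009,-0.253],
    [0.005,0.009,-0.253],
    [0.005,0.009,-0.253],
    [0.005,0.009,-0.253]
  ]
}}

```text
clock: 9.0
position: [564.8, 199.8, 293.6]
ee_rot: [0.064, 0.998, -0.002, -0.006]
contact_force: [-0.7, -0.3, -1.0]
gripper_width: 51.8
grasp_force: 63.2
```

```bash
python3 - <<'E'
from h import *
import json
plan((566.5,201.2,183.5),82.7)
im,m=snap('wrist','w5.png')
for n,(x,y) in {'BT1':[715.7,267.5],'BT2':[698.2,129.1],'BT3':[511.2,153.1],'BT4':[539.9,289.7]}.items(): print(n,w2px(m,(x,y,32)).round())
E
```

```text
clock 9.0 pos [564.8 199.8 293.6] travel [ -2.8   2.1 110. ] dr [-0.004 -0.011 -0.002] rows 2.2 j6 [ 0.61  0.44 -0.2  -0.01 -0.94 -2.31] w 51.8 gf 63.23737562634051 F [-0.7 -0.3 -1. ]
BT1 [429. 374.]
BT2 [258. 373.]
BT3 [242. 141.]
BT4 [452. 158.]
```

View pics/w5.png

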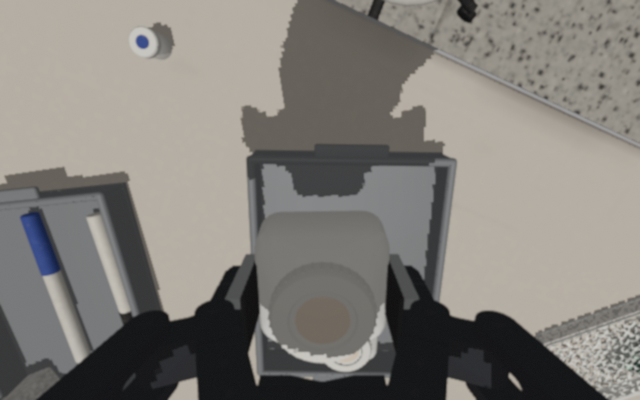

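```bash
python3 - <<'E'
from h import *
m=arm.camera_model('wrist')
for n,u,v,z in (('nl',249,157,32),('nr',455,159,32),('vial',142,42,26),('lugs?',352,150,32),('mid of left wall bottom',258,370,32)): print(n,px2w(m,u,v,z).round(1))
E
```

```text
nl [522.2 155.2  32. ]
nr [541.2 291.8  32. ]
vial [443.1 100.9  26. ]
lugs? [526.4 224.1  32. ]
mid of left wall bottom [695.4 129.4  32. ]
```

The held bottle is upright and square to the tray. The tray's near wall runs from (249,157) to (455,159), so the centre is near (621,211). The vial shows at (142,42), which puts it at about (442,101). Lowering the bottle with that correction.

Emit:
{"api": "move_arm", "payload": {
  "fingers": [45,45,45,45,45,45,45,45,62,62],
  "travel": [
    [-6,4,30],
    [-6,4,60],
    [-6,4,85],
    [-6,4,98],
    [-6,4,106],
    [-6,4,110],
    [-6,4,110],
    [-6,4,110],
    [-6,4,110],
    [-6,4,110]
  ],
  "dr": [
    [-0.004,-0.011,0],
    [-0.004,-0.011,0],
    [-0.004,-0.011,0],
    [-0.004,-0.011,0],
    [-0.004,-0.011,0],
    [-0.004,-0.011,0],
    [-0.004,-0.011,0],
    [-0.004,-0.011,0],
    [-0.004,-0.011,0],
    [-0.004,-0.011,0]
  ]
}}

```text
clock: 10.05
position: [571.2, 204.0, 185.4]
ee_rot: [0.064, 0.998, 0.001, 0.002]
contact_force: [0.5, 0.5, 0.5]
gripper_width: 62.0
grasp_force: 0.0
```

Emit:
{"api": "move_arm", "payload": {
  "fingers": [64,64,64,64,64,64,35],
  "travel": [
    [0,0,0],
    [0,0,0],
    [0,0,-15],
    [0,0,-50],
    [0,0,-90],
    [0,0,-120],
    [0,0,-120]
  ],
  "dr": [
    [0,0,0],
    [0,0,0],
    [0,0,0],
    [0,0,0],
    [0,0,0],
    [0,0,0],
    [0,0,0]
  ]
}}

```text
clock: 10.75
position: [571.9, 204.3, 310.0]
ee_rot: [0.064, 0.998, 0.003, 0.006]
contact_force: [0.5, 1.0, -0.1]
gripper_width: 50.8
grasp_force: 0.0
```

```bash
python3 - <<'E'
from h import *
im,m=snap('wrist','w6.png')
plan((442,101.5,300),172)
E
```

```text
clock 10.8 pos [571.1 204.  307.2] travel [ 115.  -118.1    5.9] dr [-1.000e-03  9.000e-03 -1.559e+00] rows 10.4 j6 [ 0.61  0.44 -0.17  0.   -0.95 -2.31] w 43.5 gf 0.0 F [-0.4 -0.5 -1.2]
```

View pics/w6.png

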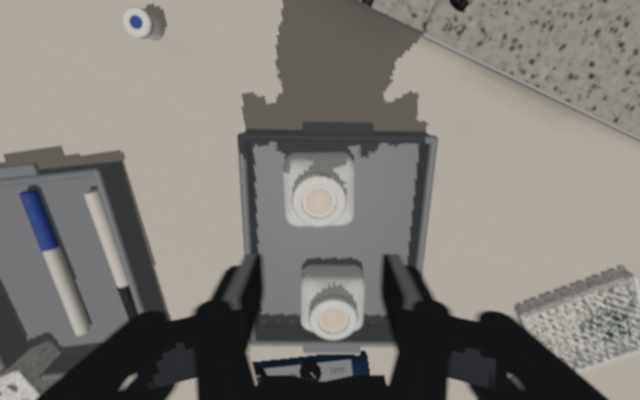

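Both bottles stand upright in the tray, caps at (320,201) and (333,320). The right-hand side is free for the vial at (138,22).

Emit:
{"api": "move_arm", "payload": {
  "fingers": [45,45,45,45,45,45,45,45,45,45],
  "travel": [
    [20,-20,0],
    [40,-40,0],
    [60,-60,3],
    [80,-80,6],
    [100,-100,6],
    [115,-118,6],
    [115,-118,6],
    [115,-118,6],
    [115,-118,6],
    [115,-118,6]
  ],
  "dr": [
    [0,0,-0.15],
    [0,0,-0.3],
    [0,0,-0.45],
    [0,0,-0.6],
    [0,0,-0.75],
    [0,0,-0.9],
    [0,0,-1.05],
    [0,0,-1.2],
    [0,0,-1.35],
    [-0.001,0.009,-1.5]
  ]
}}

```text
clock: 11.8
position: [441.0, 101.0, 297.0]
ee_rot: [-0.636, 0.772, 0.001, -0.004]
contact_force: [0.0, 0.5, 0.2]
gripper_width: 45.2
grasp_force: 0.0
```

```bash
python3 - <<'E'
from h import *
plan((442,101.5,177),172)
E
```

```text
clock 11.8 pos [441. 101. 297.] travel [ -1.4  -1.7 120. ] dr [ 0.007 -0.006 -0.054] rows 2.4 j6 [ 0.59  0.21 -0.55 -0.   -0.82 -0.78] w 45.2 gf 0.0 F [0.  0.5 0.2]
```

Emit:
{"api": "move_arm", "payload": {
  "fingers": [45,45,45,45,45,45,10,10,10,10],
  "travel": [
    [-1,-1,40],
    [-1,-1,80],
    [-1,-1,105],
    [-1,-1,115],
    [-1,-1,120],
    [-1,-1,120],
    [-1,-1,120],
    [-1,-1,120],
    [-1,-1,120],
    [-1,-1,120]
  ],
  "dr": [
    [0.004,-0.004,-0.05],
    [0.004,-0.004,-0.05],
    [0.004,-0.004,-0.05],
    [0.004,-0.004,-0.05],
    [0.004,-0.004,-0.05],
    [0.004,-0.004,-0.05],
    [0.004,-0.004,-0.05],
    [0.004,-0.004,-0.05],
    [0.004,-0.004,-0.05],
    [0.004,-0.004,-0.05]
  ]
}}

```text
clock: 12.8
position: [442.4, 102.0, 179.2]
ee_rot: [-0.653, 0.758, -0.0, 0.001]
contact_force: [-1.0, 0.7, 6.4]
gripper_width: 15.3
grasp_force: 58.5
```

Emit:
{"api": "move_arm", "payload": {
  "fingers": [10,10,10,10,10,10,10,10],
  "travel": [
    [0,0,0],
    [0,0,0],
    [0,0,0],
    [0,0,-15],
    [0,0,-50],
    [0,0,-90],
    [0,0,-120],
    [0,0,-120]
  ],
  "dr": [
    [0,0,0],
    [0,0,0],
    [0,0,0],
    [0,0,0],
    [0,0,0],
    [0,0,0],
    [0,0,0],
    [0,0,0]
  ]
}}

```text
clock: 13.6
position: [443.2, 102.3, 302.6]
ee_rot: [-0.653, 0.758, -0.001, 0.005]
contact_force: [0.7, 0.5, -0.4]
gripper_width: 15.2
grasp_force: 58.5
```

```bash
python3 - <<'E'
from h import *
plan((623,256,297),172)
E
```

```text
clock 13.6 pos [443.2 102.3 302.6] travel [-178.5 -155.     8. ] dr [-0.008  0.006 -0.009] rows 4.7 j6 [ 0.59  0.21 -0.54  0.   -0.81 -0.74] w 15.2 gf 58.49657250568271 F [ 0.7  0.5 -0.4]
```

Emit:
{"api": "move_arm", "payload": {
  "fingers": [10,10,10,10,10,10,10,10],
  "travel": [
    [-178,-155,8],
    [-178,-155,8],
    [-178,-155,8],
    [-178,-155,8],
    [-178,-155,8],
    [-178,-155,8],
    [-178,-155,8],
    [-178,-155,8]
  ],
  "dr": [
    [-0.008,0.006,-0.009],
    [-0.008,0.006,-0.009],
    [-0.008,0.006,-0.009],
    [-0.008,0.006,-0.009],
    [-0.008,0.006,-0.009],
    [-0.008,0.006,-0.009],
    [-0.008,0.006,-0.009],
    [-0.008,0.006,-0.009]
  ]
}}

```text
clock: 14.4
position: [621.1, 254.0, 289.2]
ee_rot: [-0.656, 0.755, 0.001, -0.006]
contact_force: [0.2, 0.0, -0.3]
gripper_width: 15.8
grasp_force: 58.6
```

```bash
python3 - <<'E'
from h import *
im,m=snap('wrist','w7.png')
plan((623,256,183),172)
E
```

```text
clock 14.45 pos [621.1 253.9 289.8] travel [ -3.1  -2.6 106.7] dr [ 0.01  -0.007 -0.001] rows 2.1 j6 [ 0.63  0.55 -0.01 -0.   -1.02 -0.77] w 15.3 gf 58.583362866193056 F [ 0.4 -0.3 -1.3]
```

View pics/w7.png

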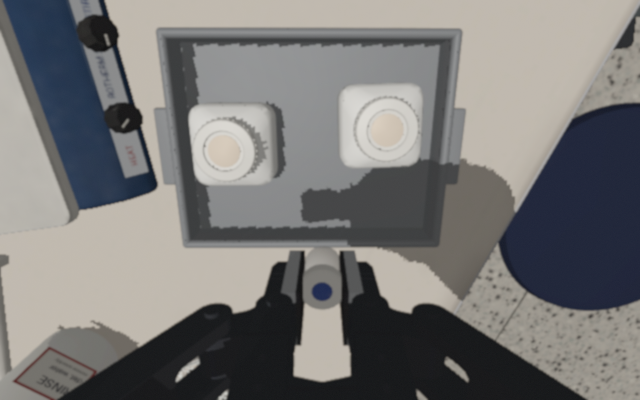

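```bash
python3 - <<'E'
from h import *
m=arm.camera_model('wrist')
for z in (4,32): print(z,w2px(m,(623,256,z)).round(),w2px(m,(619,256-32,z)).round())
print('rim +y',px2w(m,185,244,32),px2w(m,440,244,32),'rim -y',px2w(m,160,32,32),px2w(m,460,32,32))
print('tb body near edge',px2w(m,275,183,39),'sb body',px2w(m,342,165,39))
E
```

```text
4 [317. 201.] [316. 159.]
32 [317. 213.] [316. 167.]
rim +y [718.33105536 265.46584063  32.        ] [539.45340969 291.55814416  32.        ] rim -y [698.24745373 130.57700748  32.        ] [522.09428447 155.17769718  32.        ]
tb body near edge [646.42396515 229.12413375  39.        ] sb body [601.83105534 223.51710379  39.        ]
```

At its target the vial's base projects to (317,201), inside the tray: about 20 mm from the near wall and well clear of both bottles. Lowering.

Emit:
{"api": "move_arm", "payload": {
  "fingers": [10,10,10,10,10,10,10,10,28,28],
  "travel": [
    [-2,-2,30],
    [-2,-2,60],
    [-2,-2,85],
    [-2,-2,96],
    [-2,-2,103],
    [-2,-2,106],
    [-2,-2,106],
    [-2,-2,106],
    [-2,-2,106],
    [-2,-2,106]
  ],
  "dr": [
    [0.008,-0.006,0],
    [0.008,-0.006,0],
    [0.008,-0.006,0],
    [0.008,-0.006,0],
    [0.008,-0.006,0],
    [0.008,-0.006,0],
    [0.008,-0.006,0],
    [0.008,-0.006,0],
    [0.008,-0.006,0],
    [0.008,-0.006,0]
  ]
}}

```text
clock: 15.45
position: [623.4, 256.0, 184.7]
ee_rot: [-0.656, 0.755, 0.0, 0.0]
contact_force: [-0.2, 0.2, 1.2]
gripper_width: 28.1
grasp_force: 0.0
```

Emit:
{"api": "move_arm", "payload": {
  "fingers": [28,28,28,28,28,28,28,28],
  "travel": [
    [0,0,0],
    [0,0,0],
    [0,0,-10],
    [0,0,-35],
    [0,0,-80],
    [0,0,-120],
    [0,0,-130],
    [0,0,-130]
  ],
  "dr": [
    [0,0,0],
    [0,0,0],
    [0,0,0],
    [0,0,0],
    [0,0,0],
    [0,0,0],
    [0,0,0],
    [0,0,0]
  ]
}}

```text
clock: 16.25
position: [623.6, 256.1, 317.5]
ee_rot: [-0.656, 0.755, -0.0, 0.003]
contact_force: [0.1, -0.5, -0.9]
gripper_width: 28.0
grasp_force: 0.0
```

```bash
python3 - <<'E'
from h import *
im,m=snap('wrist','w8.png')
plan((623,256,183),172)
E
```

```text
clock 16.3 pos [623.  255.8 314.9] travel [-0.000e+00  1.000e-01  1.319e+02] dr [-0.     0.001 -0.001] rows 2.6 j6 [ 0.63  0.53  0.02 -0.   -1.05 -0.77] w 27.7 gf 0.0 F [ 0.6  0.3 -1.6]
```

View pics/w8.png

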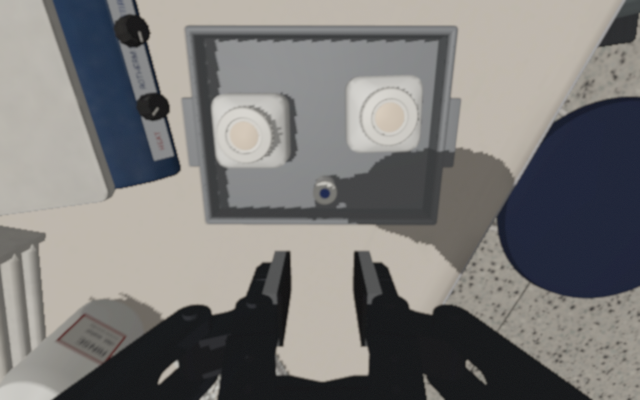

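The vial stands upright in the tray at (324,191), cap facing up, and both bottles are standing. The gripper is clear of everything, so I'm handing the job in.

```bash
python3 -c "
from bench import arm
print(arm.job_done())"
```

```text
the job is handed in; nothing more can be done
None
```

I handed the job in at about 16 s: the last pictures show the marker flat in the pen tray, and the bottle and vial standing upright in the bottle tray with its own bottle still standing; no verdict came back.

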